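# Drive the model harbour crane towards the barge

### The job

On this model railway the tall ball-topped joystick drives the harbour crane along its quay. Tilt that stick well over sideways towards the end of the quay where the open barge is moored (not the tug), hold it over for at least a full second, then let go so that it springs back upright. Do not tilt it the other way, and leave the short flat-topped stick on the other box alone.

Things in the scene. Friction and masses are not known exactly. Their poses are not given: they have to be found in the camera images.
- crane_box: Fixed black control box, aluminium top, 80 (x) x 150 (y) x 45 mm high. Origin: centre of underside, on the table; z up, y its long side, +y within 0.3 rad of world +y (left). Mid-top stands the tall joystick: pivot 45 mm above the origin, stalk 8 mm thick, black ball 32 mm in diameter centred 90 mm above the pivot (135 mm above the table). The like box beside it has a short stick.
- crane_stick (a joint): Tilt of the tall joystick, rad: 0 upright, positive towards the crane box's +y, negative towards its -y; no other motion. Stops at 0.6 either way; well over is more than 0.25 (22 mm of ball travel), a good aim is 0.4 (35 mm). It springs upright when released; about 2.3 N at the ball holds it at 0.4.
- barge: Open model barge, dark steel hull, wooden hold floor, 62 (x) x 230 (y) x 30 mm, fixed in the water beyond the quay. Origin: centre of underside. It lies at the quay's left end (world y above 0.18) or right end (y below -0.18); a tug with a white wheelhouse, 45 x 115 x 59 mm, lies at the other end, and the crane stands mid-quay between.
- short_stick (a joint): Tilt of the short joystick on the other box (flat round knob 36 mm in diameter, its top 85 mm above the table), rad: 0 upright, sprung to the centre. That box stands 200 mm or more to the left or right of the crane box. Leave it alone.
Things that resemble listed ones, but are neither listed nor needed, are in the scene too. Leave any orange look-alike of the barge alone. Leave any orange look-alike of the part that bears short_stick alone.

How it is judged:
On the way:
1. the tall stick is held tilted more than 0.25 rad towards the barge's end of the quay for 0.8 s (((world y of barge above 0 m and value of joint crane_stick above 0.25 rad) or (world y of barge below 0 m and value of joint crane_stick below -0.25 rad))), for 0.8 s.
At the end, for the whole second after the job is handed in: After being held over towards the barge's end, the tall stick is back upright within 0.1 rad and the short stick is upright within 0.1 rad (value of joint crane_stick between -0.1 and 0.1 rad and value of joint short_stick between -0.1 and 0.1 rad); the robot touches nothing.
It fails at once if the tall stick is tilted more than 0.25 rad away from the barge's end ((world y of barge above 0 m and value of joint crane_stick below -0.25 rad) or (world y of barge below 0 m and value of joint crane_stick above 0.25 rad)).
It fails at once if the short stick is tilted more than 0.2 rad (value of joint short_stick above 0.2 rad or value of joint short_stick below -0.2 rad).
It also fails if it takes over 32 s, if anything falls off the work surface, if the arm or the gripper's body presses on something with over 40 N, if the wrist force passes 120 N, or if a joint passes its speed limit or range.

### The arm

A 6-joint arm with a two-finger parallel gripper is mounted at the origin on the work surface. World frame = base frame: x ahead of the robot, y to its left, z up, the work surface at z = 0. Lengths are in m, angles in rad, forces in N, time in s.
With the tool pointing down it reaches from about 0.25 to 0.775 m from the base axis. Payload 4 kg.
Tool frame: the origin (TCP) lies midway between the tips of the shut fingers; the grasp point (between the pads) lies r.grasp_offset behind it (r.grasp_offset is the distance from the TCP to the grasp point, in m); z points along the fingers, y is the line along which they close (so a half turn about z gives the same grasp; the last joint's range is limited). The gripper opens to 85 mm and grips with 20 to 120 N. Pads are 22 mm wide; open, the fingers measure 114 mm over their backs; the gripper's body (76 mm by 85 mm) begins 54 mm behind the grasp point. The pads swing forward as they close: fully open they stand 13 mm farther back than shut.
Start: joints at [-1.357, 0.087, 1.371, -0, 1.684, -0.103], TCP at [0.171, -0.523, 0.231] pointing down, gripper open.
Joint ranges: [-3.1, 3.1], [-0.76, 2.03], [0.27, 2.55], [-1.08, 4.22], [0.17, 2.65], [-2.57, 2.57]. Speed limits (rad/s): [2.79, 2.79, 3.14, 3.14, 3.14, 3.14].

### API

Orientations are given as a unit quaternion [w, x, y, z].
In Python, from station import r gives the robot as it stands. The module is installed in compiled form; this text tells all that it offers.
- The arm moves only by the tool apply_moves, never from a script. Its argument "plan" is a list of rows, each a list of 7 numbers: the turn, a rotation vector about the tool's x, y, z in degrees, then the shift along the tool's x, y, z in cm, then the closure, from 0 (fully open) to 1 (shut). A call has 1 to 8 rows; each row is the pose to reach, as a shift and turn from the pose commanded when the call began, along the tool's axes at that moment; what a row does not reach only later rows make up. A row lasts 1/8 s, in which the tool goes at most 62.5 mm and 10.7 degrees, less where a joint would pass 70% of its speed; a pose out of reach is approached as far as the arm can. A call with a gripper value outside its range is refused whole. The fingers move at their own pace and stop on an object; "force" is the grip in N (left out, the last holds). Time passes only in rows, so rows that repeat a pose let the fingers close. It gives the time, the measured TCP pose, the force, the opening and the grip force at its end, in the units of the state.
- r.get_state(): the state, without advancing time (a new reading comes with each control period).
- r.get_image(name): name is "side" or "top" or "wrist"; returns a dict with "pixels" (400x640x3 uint8, red, green, blue), "depth" (400x640 float32, m along the optical axis (not along the pixel's ray), 0 where there is no reading), "camera_matrix" (3x3 intrinsics, pixels), "camera_from_world" (4x4, takes a point from world to camera coordinates); the wrist camera has in their place "tool_from_camera" (4x4, takes a point from camera to tool coordinates, whose origin is the TCP and whose axes are the flange's). Camera axes: x right, y up, looking along -z (the intrinsics and any distortion apply to the point x, -y, -z); pixel columns grow to the right and rows downward; lengths in m; the calibration is good to about 2 mm. A picture is of the moment at which its call begins: read the wrist's pose just before it.
- r.job_done(): hands the job in; it is judged then, once.
The state is a dict: "time": time; "joints": joint angles; "qd": joint speeds; "joint_torque": joint torques, N m; "tool_pos": TCP position; "ee_rot": TCP orientation; "contact_force": force on the tool from outside, world axes, zero at the start; "wrist_torque": the same for the moment, N m; "finger_gap": finger opening in m; "grip_force": force on a finger pad.
Only numpy, scipy, OpenCV 4.12 (cv2) and the standard library are available. Lean on these libraries where they do the work, as an engineer would, in place of code of your own. Each camera call takes 0.05 s, during which the arm holds its last target. There are 200 camera calls.

## Working session

There is one attempt and no reset: what is moved stays moved. The work goes in short steps, Python scripts to look and compute and a tool call to move; the robot and the scene stay as the last step left them, time stands still between calls to the robot, and variables do not carry over. Pictures are saved under pics/ and viewed, at most 10 in all, crops included, and the job is handed in when it is done.

Besides the shell and the picture viewer there is one more tool, called after ">>>" as name([rows], argument=value, ...), one row to a line, values as JSON. apply_moves: Moves the arm, as the interface text tells. Its arguments: {"type":"object","properties":{"plan":{"type":"array","items":{"type":"array","items":{"type":"number"}}},"force":{"type":"number"}},"required":["plan"]}

```bash
mkdir -p pics; cat > h.py <<'E'
import numpy as np,cv2
from station import r
def snap(n,f):
    im=r.get_image(n); cv2.imwrite('pics/'+f+'.png',im['pixels'][:,:,::-1]); np.savez(f,**{k:v for k,v in im.items()}); return im
def pts(im):
    K=np.array(im['camera_matrix']);d=im['depth'];v,u=np.mgrid[:d.shape[0],:d.shape[1]]
    p=np.stack([(u-K[0,2])/K[0,0]*d,-(v-K[1,2])/K[1,1]*d,-d,np.ones_like(d)],-1)
    return (p@np.linalg.inv(im['camera_from_world']).T)[...,:3]
E
python3 - <<'E'
from h import *
print(r.get_state())
snap('top','t0');snap('side','s0')
E
```

```text
{'time': 0.0, 'joints': array([-1.35711516e+00,  8.80179349e-02,  1.37231285e+00,  1.15631703e-05,
        1.68358081e+00, -1.03105167e-01]), 'qd': array([ 5.76244636e-04,  6.38002611e-04, -9.43997480e-05,  3.44681624e-04,
        2.36869387e-04, -5.19419613e-04]), 'joint_torque': array([ 1.56624592e-04, -3.51869595e+01, -3.13272679e+01, -1.45164236e-04,
        1.07577676e-02, -1.00198599e-05]), 'tool_pos': array([ 0.17122152, -0.52213676,  0.230075  ]), 'ee_rot': array([-1.15801577e-03,  9.87481241e-01,  1.57732223e-01, -5.83352974e-05]), 'contact_force': array([0.55889185, 0.18807992, 0.02428106]), 'wrist_torque': array([ 0.04340042,  0.00264632, -0.00360864]), 'grip_force': 0.0, 'finger_gap': 0.08548910966742468}
```

View pics/t0.png

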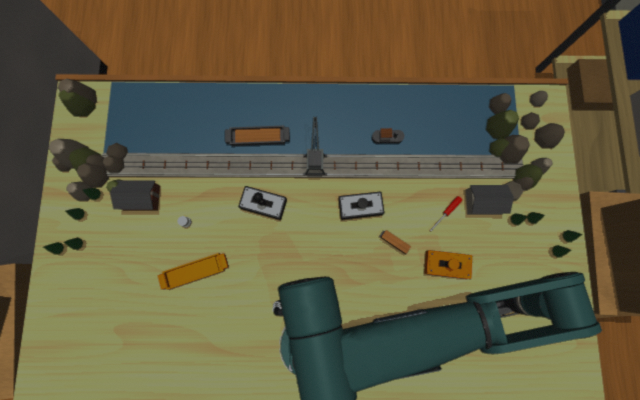

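View pics/s0.png

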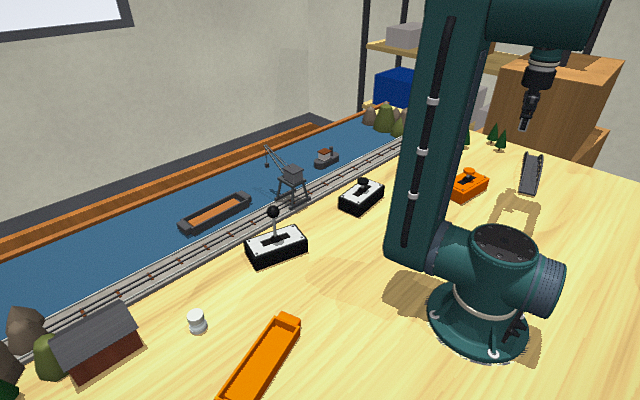

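The top view has left = +y. The open barge, with its dark hull and wooden floor, is at (258,136) on the left, and the tug is at (388,136) on the right. Three things could pass for the tall stick:
- left box: top (262,202), side (273,212), ball on a stalk
- middle box: top (361,205), side (363,184), flat knob
- orange look-alike: top (450,264)

I choose the left box and will check it in a crop.

```bash
python3 - <<'E'
from h import *
for n in 't0','s0':
    im=dict(np.load(n+'.npz'));P=pts(im);px=im['pixels'].astype(int)
    if n=='t0':
        c=im['pixels'][110:230,220:420,::-1]
        c2=dict(np.load('s0.npz'))['pixels'][160:280,200:400,::-1]
        cv2.imwrite('pics/crop.png',cv2.resize(np.hstack([c,c2]),None,fx=2,fy=2,interpolation=3))
        print('barge',P[136,258],'tug',P[136,388])
        m=(P[...,2]>.035)&(P[...,2]<.055)&(P[...,0]<.62)&(P[...,0]>.3)
        for lo,hi in((235,290),(335,388)):
            k=m.copy();k[:,:lo]=0;k[:,hi:]=0;k[:185]=0;k[222:]=0
            q=P[k][:,:2].astype('f4');print(len(q),cv2.minAreaRect(q))
    m=(P[...,2]>.12)&(P[...,2]<.165)&(P[...,0]>.3)&(P[...,0]<.6)&(abs(P[...,1]-.12)<.1)
    q=P[m];v,u=np.where(m)
    if len(q):
        print(n,len(q),q.min(0),q.max(0),q.mean(0),u.mean(),v.mean())
        from scipy.optimize import least_squares
        s=least_squares(lambda c:np.linalg.norm(q-c,axis=1)-.016,q.mean(0)-[0,0,.01],loss='soft_l1',f_scale=.002);print(s.x,s.cost)
E
```

```text
barge [0.71076449 0.19979981 0.01725984] tug [ 0.69720845 -0.25837206  0.06340984]
934 ((0.4666212499141693, 0.1761365532875061), (0.15093328058719635, 0.08014681190252304), 74.4136962890625)
926 ((0.4581936299800873, -0.1615593135356903), (0.08034671097993851, 0.1496644765138626), 6.180481910705566)
t0 81 [0.45197342 0.16100706 0.13133853] [0.48215786 0.18908328 0.15483336] [0.46501039 0.17447598 0.14523146] 257.48148148148147 196.8148148148148
[0.46677805 0.17590508 0.13492202] 7.016532976420179e-05
s0 133 [0.45364467 0.16082812 0.12281604] [0.47867234 0.18928958 0.15116601] [0.46338785 0.17801368 0.14094831] 272.42105263157896 211.15037593984962
[0.47033703 0.17285475 0.13480862] 5.5570195570783084e-05
```

View pics/crop.png

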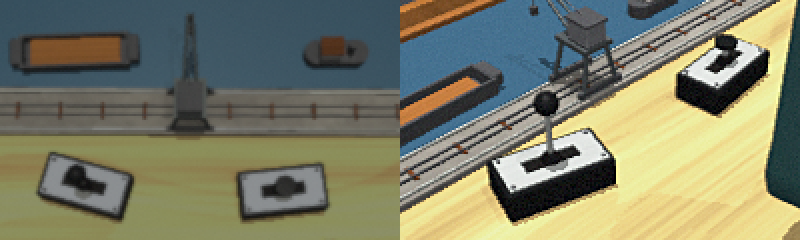

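The crop confirms it. The left box (top (258,197), side (272,211)) carries the tall ball on a stalk, and the other has a flat knob. The barge is at y≈+0.20, so the push goes along box +y, d≈(0.27, 0.96). The plan is to shut the fingers, set tool x along d, and come in from the -y side.

>>> apply_moves([
  [0,0,-56.3,46.6,-52,0,1],
  [0,0,-56.3,46.6,-52,0,1],
  [0,0,-56.3,46.6,-52,0,1],
  [0,0,-56.3,46.6,-52,0,1],
  [0,0,-56.3,46.6,-52,0,1],
  [0,0,-56.3,46.6,-52,0,1],
  [0,0,-56.3,46.6,-52,0,1],
  [0,0,-56.3,46.6,-52,0,1],
])

```text
time: 1.1
tool_pos: [0.3726, -0.0629, 0.2311]
ee_rot: [0.0, 0.796, 0.605, 0.0]
contact_force: [1.3, -0.9, -0.2]
finger_gap: -0.0001
grip_force: 0.0
```

```bash
cat >> h.py <<'E'
from scipy.spatial.transform import Rotation as R
def rel(target):
    s=r.get_state();q=s['ee_rot'];M=R.from_quat([q[1],q[2],q[3],q[0]]).as_matrix()
    a=np.degrees(np.arctan2(M[1,0],M[0,0]))
    print(s['time'],s['tool_pos'].round(4),'toolx ang',a,'turn z',-(74.4-a),'shift cm',(M.T@(np.array(target)-s['tool_pos'])*100).round(2),s['finger_gap'],s['contact_force'].round(2))
E
python3 -c "
from h import *
rel([.452,.117,.23])"
```

```text
1.1 [ 0.3726 -0.0629  0.2311] toolx ang 74.43414633928394 turn z 0.034146339283935845 shift cm [19.46  2.82  0.11] -7.497427367859275e-05 [ 1.32 -0.91 -0.22]
```

>>> apply_moves([
  [0,0,0,19.4,2.8,0,1],
  [0,0,0,19.4,2.8,0,1],
  [0,0,0,19.4,2.8,0,1],
  [0,0,0,19.4,2.8,0,1],
  [0,0,0,19.4,2.8,6,1],
  [0,0,0,19.4,2.8,12,1],
  [0,0,0,19.4,2.8,12,1],
  [0,0,0,19.4,2.8,12,1],
])

```text
time: 2.1
tool_pos: [0.4529, 0.1141, 0.1138]
ee_rot: [0.001, 0.797, 0.605, 0.002]
contact_force: [1.0, -0.0, 0.2]
finger_gap: 0.0002
grip_force: 0.0
```

```bash
python3 -c "
from h import *
rel([.468,.175,.112]);snap('side','s1')"
```

```text
2.1 [0.4529 0.1141 0.1138] toolx ang 74.39694775861332 turn z -0.003052241386683363 shift cm [ 6.28 -0.19  0.19] 0.0002230028252015147 [ 0.99 -0.02  0.19]
```

View pics/s1.png

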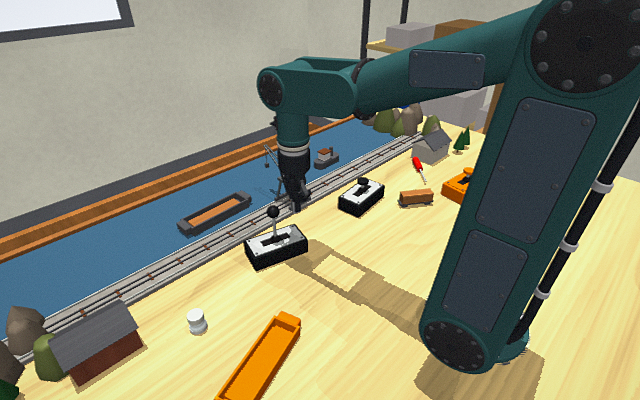

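The shut fingers stand on the -y side of the ball, which is at (273,212). Contact should come about 3.6 cm along tool x, so I'll push to about 7.2 cm.

>>> apply_moves([
  [0,0,0,2,-0.2,0,1],
  [0,0,0,3,-0.2,0,1],
  [0,0,0,4,-0.2,0,1],
  [0,0,0,5,-0.2,0,1],
  [0,0,0,6,-0.2,0,1],
  [0,0,0,6.6,-0.2,0,1],
  [0,0,0,7.2,-0.2,0,1],
  [0,0,0,7.2,-0.2,0,1],
])

```text
time: 3.15
tool_pos: [0.4682, 0.1843, 0.1105]
ee_rot: [-0.0, 0.796, 0.605, -0.001]
contact_force: [-0.2, -3.2, -2.4]
finger_gap: -0.0
grip_force: 1.4
```

```bash
python3 - <<'E'
from h import *
rel([.468,.175,.112]);im=snap('side','s2')
cv2.imwrite('pics/s2c.png',cv2.resize(im['pixels'][150:290,170:390,::-1],None,fx=3,fy=3))
E
```

```text
3.15 [0.4682 0.1843 0.1105] toolx ang 74.47098037718237 turn z 0.07098037718236583 shift cm [-0.9   0.23 -0.15] -1.9602832719929747e-05 [-0.18 -3.22 -2.37]
```

View pics/s2c.png

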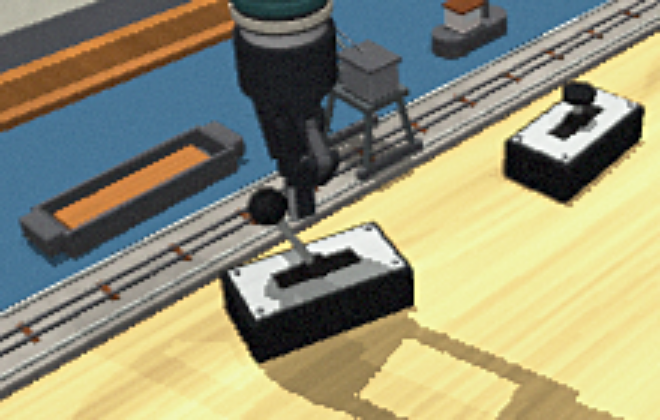

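The ball (crop (268,207)) is tilted well towards the barge, with the finger behind it. Now I'll hold it there and measure the tilt.

>>> apply_moves([
  [0,0,0,0,0,0,1],
  [0,0,0,0,0,0,1],
  [0,0,0,0,0,0,1],
  [0,0,0,0,0,0,1],
  [0,0,0,0,0,0,1],
  [0,0,0,0,0,0,1],
  [0,0,0,0,0,0,1],
  [0,0,0,0,0,0,1],
])

```text
time: 4.2
tool_pos: [0.4687, 0.1845, 0.1113]
ee_rot: [-0.0, 0.796, 0.605, -0.0]
contact_force: [-2.8, -2.3, -0.8]
finger_gap: 0.0004
grip_force: 1.4
```

```bash
python3 - <<'E'
from h import *
rel([.468,.175,.112])
im=snap('side','s3');P=pts(im)[195:240,225:275];px=im['pixels'][195:240,225:275]
m=(px.max(-1)<70)&(P[...,2]>.11)&(P[...,2]<.15)&(P[...,0]<.51)&(P[...,0]>.44)
q=P[m]; n,l=cv2.connectedComponents(m.astype('u1'));k=np.bincount(l[m]).argmax();q=P[l==k]
from scipy.optimize import least_squares
s=least_squares(lambda c:np.linalg.norm(q-c,axis=1)-.016,[.478,.21,.128],loss='soft_l1',f_scale=.002).x
t=(s[:2]-[.468,.175])@[.269,.963];print(len(q),s,'tilt',np.arctan2(t,s[2]-.045))
E
```

```text
4.2 [0.4687 0.1845 0.1113] toolx ang 74.45433802234365 turn z 0.05433802234364293 shift cm [-0.93  0.18 -0.07] 0.00036423895533292634 [-2.78 -2.26 -0.77]
136 [0.47989221 0.20846516 0.1266587 ] tilt 0.40932551096557845
```

Tilt is about 0.41 rad and has been held for over 1 s. I'll hold a little longer, then follow the ball back gently.

>>> apply_moves([
  [0,0,0,0,0,0,1],
  [0,0,0,0,0,0,1],
  [0,0,0,0,0,0,1],
  [0,0,0,0,0,0,1],
  [0,0,0,-0.7,0,0,1],
  [0,0,0,-1.4,0,0,1],
  [0,0,0,-2.1,0,0,1],
  [0,0,0,-2.8,0,0,1],
])

```text
time: 5.25
tool_pos: [0.4615, 0.1571, 0.1116]
ee_rot: [0.0, 0.796, 0.605, 0.001]
contact_force: [0.4, 0.7, 0.4]
finger_gap: 0.0002
grip_force: 0.2
```

>>> apply_moves([
  [0,0,0,-0.5,0,0,1],
  [0,0,0,-1,0,0,1],
  [0,0,0,-2.5,0,0,1],
  [0,0,0,-4,0,0,1],
  [0,0,0,-4,0,-5,1],
  [0,0,0,-4,0,-10,1],
  [0,0,0,-4,0,-12,1],
  [0,0,0,-4,0,-12,1],
])

```text
time: 6.25
tool_pos: [0.4514, 0.1184, 0.2335]
ee_rot: [0.001, 0.796, 0.605, 0.002]
contact_force: [0.1, 0.4, -0.3]
finger_gap: 0.0002
grip_force: 0.0
```

```bash
python3 - <<'E'
from h import *
rel([.468,.175,.112]);im=snap('side','s4')
cv2.imwrite('pics/s4c.png',cv2.resize(im['pixels'][150:290,170:390,::-1],None,fx=3,fy=3))
E
```

```text
6.25 [0.4514 0.1184 0.2335] toolx ang 74.4112684809283 turn z 0.011268480928293911 shift cm [ 5.88  0.02 12.16] 0.00016419740623898778 [ 0.06  0.37 -0.27]
```

View pics/s4c.png

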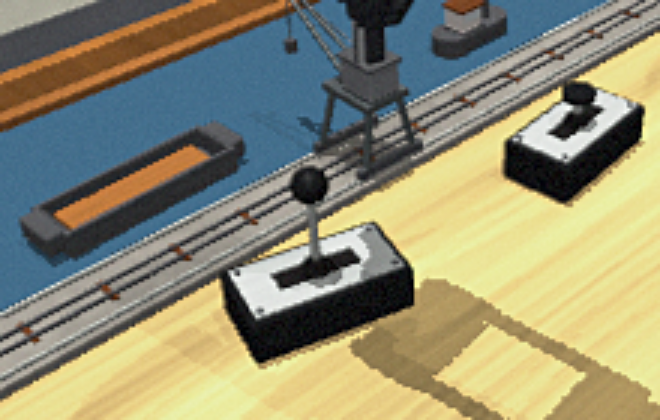

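The ball (crop (309,186)) is upright again, the short stick is untouched and the arm is clear.

```bash
python3 -c "
from station import r
print(r.job_done())"
```

```text
the job is handed in; nothing more can be done
None
```

I tilted the tall stick about 0.41 rad towards the barge (left end), held it there for over a second and eased it back upright; the short stick was never touched, and the job is handed in, though no verdict came back.

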